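# Find the glazed brake pad by its drag

### The arm

A 6-joint arm with a two-finger parallel gripper is mounted at the origin on the work surface. World frame = base frame: x ahead of the robot, y to its left, z up, the work surface at z = 0. Lengths are in m, angles in rad, forces in N, time in s.
With the tool pointing down it reaches from about 0.375 to 0.975 m from the base axis. Payload 3.8 kg.
Tool frame: the origin (TCP) lies at the very end of the fingers, on their centre line; the grasp point (between the pads) lies 19 mm behind it; z points along the fingers, y is the direction in which the jaws open and shut (so a half turn about z gives the same grasp; the last joint's range is limited). The gripper opens to 85 mm and grips with 20 to 120 N. Pads are 22 mm wide; open, the fingers measure 114 mm over their backs; the gripper's body (76 mm by 85 mm) begins 54 mm behind the grasp point. The pads swing forward as they close: fully open they stand 13 mm farther back than shut.
Start: joints at [-1.194, 0.264, 1.604, -0, 1.274, -0.037], TCP at [0.271, -0.618, 0.231] pointing down, gripper open.
Joint ranges: [-2.63, 2.63], [-0.94, 2.18], [0.31, 2.57], [-1.31, 4.45], [0, 2.66], [-2.55, 2.55]. Speed limits (rad/s): [2.57, 2.57, 3.14, 3.14, 3.14, 3.14].

### API

Orientations are given as a rotation vector (axis times angle).
In Python, from workcell import read_state, read_camera, camera_info, finish_job gives the robot as it stands. The module is installed in compiled form; this text tells all that it offers.
- The arm moves only by the tool play_rows, never from a script. Its argument "motion" is a list of rows, each a list of 5 numbers: the shift along the tool's x, y, z in units of 1000 mm (1.0 is 1000 mm), then the turn about the tool's z in units of 2 pi rad (1.0 is 2 pi rad), then the finger opening in mm, from 0 to 85.4. A call has 1 to 5 rows; each row shifts and turns the commanded pose from where the row before left it, along the tool's axes as they then stand; what a row does not reach is not made up. A row lasts 1/8 s, in which the tool goes at most 62.5 mm and 10.7 degrees, less where a joint would pass 70% of its speed; a pose out of reach is approached as far as the arm can. A call with a number of a shift or a turn outside -1 to 1 is refused whole. A call with a gripper value outside its range is refused whole. The fingers move at their own pace and stop on an object; "squeeze" is the grip in N (left out, the last holds). Time passes only in rows, so rows that do not move let the fingers close. It gives the time, the measured TCP pose, the force and the opening at its end, in the units of the state.
- read_state(): the state, without advancing time (a new reading comes with each control period).
- read_camera(name): name is "scene" or "top" or "wrist"; returns the picture (400x640x3 uint8, red, green, blue); there is no depth.
- camera_info(name): a dict with "intrinsics" (3x3 intrinsics, pixels), "dist_coeffs" ([k1, k2, p1, p2, k3] as OpenCV has them; the pictures are not rectified), "pose" (4x4, takes a point from camera to world coordinates). Camera axes: x right, y down, z forward; pixel columns grow to the right and rows downward; lengths in m; the calibration is good to about 2 mm. A picture is of the moment at which its call begins: read the wrist's pose just before it. camera_info takes no time and is no camera call; for the wrist camera it gives the pose at the moment of the call.
- finish_job(): hands the job in, once; it reports no verdict.
The state is a dict: "time": time; "q": joint angles; "joint_vel": joint speeds; "joint_torque": joint torques, N m; "tool_pos": TCP position; "tcp_rot": TCP orientation; "wrist_force": force on the tool from outside, world axes, zero at the start; "torque": the same for the moment, N m; "width": opening from 0.0 (shut) to 1.0 (fully open).
Only numpy, scipy, OpenCV 4.12 (cv2) and the standard library are available. Lean on these libraries where they do the work, as an engineer would, in place of code of your own. Each camera call takes 0.05 s, during which the arm holds its last target. There are 200 camera calls.

### The job

One of the three brake pads on the steel plate is glazed and drags far less than the other two. Find it by feeling the drag as you push the pads along the plate; the glazed pad must end fully home and flush against the red far rail, the two sound pads fully home and flush against the green near rail. Keep the pads flat on the plate, push no harder than about 12 N, and leave the two round stubs and the air filter where they are.

Things in the scene. Friction and masses are not known exactly. Their poses are not given: they have to be found in the camera images.
- plate: Fixed steel plate on the bench, 270 (x) x 430 (y) x 12 mm. Origin: centre of its underside; x runs from the green to the red rail, y to the left, z up; top face at z = 12 mm. Two thin white lines split it into three lanes along x, centred at y = -110, 0 and 110 mm; one brake pad lies in each lane, near x = 0 (+-15 mm), a little askew.
- near_rail (a point): Middle of the inner face of the GREEN rail (robot's side), at plate x = -110 mm, 20 mm above the bench. The rail is fixed across the plate, 12 mm thick, 360 mm long in y, its top 28 mm above the bench. Axes as the plate's.
- far_rail (a point): Middle of the inner face of the RED rail (far side), at plate x = +110 mm, 20 mm above the bench; otherwise as the green rail. Axes as the plate's.
- pad_right_center (a point): Centre (half-way up) of the brake pad that starts in the right (plate y = -110 mm) lane. Pads look alike: dark block 56 (x) x 90 (y) x 26 mm with steel back, 0.8 kg +-12 %, riding 2 mm clear of the plate on a hidden round friction puck. Home against a rail its centre is 82 mm from the plate's middle along plate x. A sound puck drags with about 5 N, the glazed one with about 1 N; which pad has it must be felt.
- pad_mid_center (a point): Centre (half-way up) of the brake pad that starts in the middle (y = 0) lane. Pads look alike: dark block 56 (x) x 90 (y) x 26 mm with steel back, 0.8 kg +-12 %, riding 2 mm clear of the plate on a hidden round friction puck. Home against a rail its centre is 82 mm from the plate's middle along plate x. A sound puck drags with about 5 N, the glazed one with about 1 N; which pad has it must be felt.
- pad_left_center (a point): Centre (half-way up) of the brake pad that starts in the left (plate y = +110 mm) lane. Pads look alike: dark block 56 (x) x 90 (y) x 26 mm with steel back, 0.8 kg +-12 %, riding 2 mm clear of the plate on a hidden round friction puck. Home against a rail its centre is 82 mm from the plate's middle along plate x. A sound puck drags with about 5 N, the glazed one with about 1 N; which pad has it must be felt.
- stub_a_center (a point): Aluminium round stub 22 dia x 55 mm standing on the plate beside the left outer lane (plate y = +192 mm). Its centre.
- stub_b_center (a point): Steel round stub 24 dia x 45 mm standing on the plate beside the right outer lane (plate y = -192 mm). Its centre.
- air_filter_mid (a point): Ring-shaped dark red air filter with black rims, 175 dia x 72 mm, on the bench left of the plate. Its centre. Not needed.
Things that resemble listed ones, but are neither listed nor needed, are in the scene too. What is shaped like the part that bears pad_left_center but purple is not meant. What is shaped like the part that bears pad_right_center but orange is not meant.

How it is judged:
At the end, for the whole second after the job is handed in: The glazed pad lies flat on the plate against the red far rail and both sound pads against the green near rail, each with a gap under 1.5 mm, square to the rail within 0.08 rad and at rest ((x of pad_right_center in the frame of plate above 0.0805 m or x of pad_right_center in the frame of plate below -0.0805 m) and z of each of pad_right_center, pad_mid_center, pad_left_center in the frame of plate below 0.03 m and angle between the x axis of each of pad_right_center, pad_mid_center, pad_left_center and the x axis of plate, either way round below 0.08 rad and linear speed of each of pad_right, pad_mid, pad_left below 0.01 m/s and (x of pad_mid_center in the frame of plate above 0.0805 m or x of pad_mid_center in the frame of plate below -0.0805 m) and (x of pad_left_center in the frame of plate above 0.0805 m or x of pad_left_center in the frame of plate below -0.0805 m) and x of each of puck_a, puck_c in the frame of plate below -0.06 m and x of puck_b in the frame of plate above 0.06 m); the robot touches nothing.
It fails at once if a brake pad is pushed or pinched with more than 20 N (contact force between the fingers and pad_right above 20 N or contact force between the fingers and pad_mid above 20 N or contact force between the fingers and pad_left above 20 N).
It fails at once if a brake pad is lifted more than 10 mm off the plate or tipped up (z of any of pad_right_center, pad_mid_center, pad_left_center in the frame of plate above 0.035 m or angle between any of pad_right_center, pad_mid_center, pad_left_center's own z axis and vertical above 0.25 rad).
It fails at once if one of the round stubs on the plate or the air filter is shifted by more than 15 mm (distance of any of stub_a_center, stub_b_center, air_filter_mid from where it was at the start of the episode above 0.015 m).
It also fails if it takes over 61 s, if anything falls off the work surface, if the arm or the gripper's body presses on something with over 40 N, if the wrist force passes 120 N, or if a joint passes its speed limit or range.

## Working session

There is one attempt and no reset: what is moved stays moved. The work goes in short steps, Python scripts to look and compute and a tool call to move; the robot and the scene stay as the last step left them, time stands still between calls to the robot, and variables do not carry over. Pictures are saved under pics/ and viewed, about 8 in all and at most 12, crops included, and the job is handed in when it is done.

Besides the shell and the picture viewer there is one more tool, called after ">>>" as name([rows], argument=value, ...), one row to a line, values as JSON. play_rows: Moves the arm, as the interface text tells. Shifts and turns lie within -1 to 1; 1 stands for 1000 mm of shift or 2 pi rad of turn. Its arguments: {"type":"object","properties":{"motion":{"type":"array","items":{"type":"array","items":{"type":"number"}}},"squeeze":{"type":"number"}},"required":["motion"]}

```bash
mkdir -p pics; python3 - <<'E'
from workcell import *
import cv2,numpy as np
s=read_state();print({k:np.round(v,3) for k,v in s.items()})
for n in("top","scene"):
    i=camera_info(n);print(n,np.round(i["intrinsics"],1).tolist(),np.round(i["dist_coeffs"],3),np.round(i["pose"],3).tolist())
    cv2.imwrite(f"pics/{n}0.png",read_camera(n)[:,:,::-1])
E
```

```text
{'time': np.float64(0.0), 'q': array([-1.194,  0.265,  1.605, -0.   ,  1.274, -0.037]), 'joint_vel': array([ 0.002,  0.   , -0.001,  0.   , -0.   , -0.001]), 'joint_torque': array([-4.0000e-03, -5.1512e+01, -3.6731e+01, -0.0000e+00,  1.3000e-02,
        0.0000e+00]), 'tool_pos': array([ 0.271, -0.617,  0.23 ]), 'tcp_rot': array([-3.072e+00, -6.450e-01,  1.000e-03]), 'wrist_force': array([ 0.082, -0.315, -0.362]), 'torque': array([ 0.011, -0.005,  0.048]), 'width': np.float64(1.003)}
top [[435.7, 0.0, 319.3], [0.0, 435.7, 203.2], [0.0, 0.0, 1.0]] [-0.118  0.     0.     0.     0.   ] [[0.004, -0.984, 0.178, 0.48], [-1.0, -0.003, 0.006, 0.109], [-0.006, -0.178, -0.984, 0.949], [0.0, 0.0, 0.0, 1.0]]
scene [[432.8, 0.0, 313.2], [0.0, 432.8, 199.2], [0.0, 0.0, 1.0]] [-0.064  0.     0.     0.     0.   ] [[0.331, 0.564, -0.757, 1.302], [0.944, -0.212, 0.254, -0.101], [-0.017, -0.798, -0.603, 0.609], [0.0, 0.0, 0.0, 1.0]]
```

View pics/top0.png

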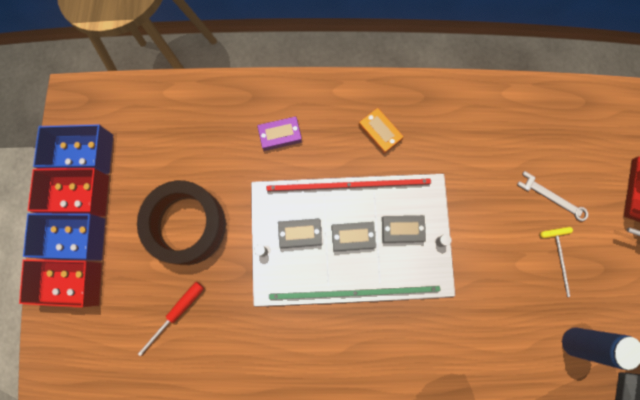

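View pics/scene0.png

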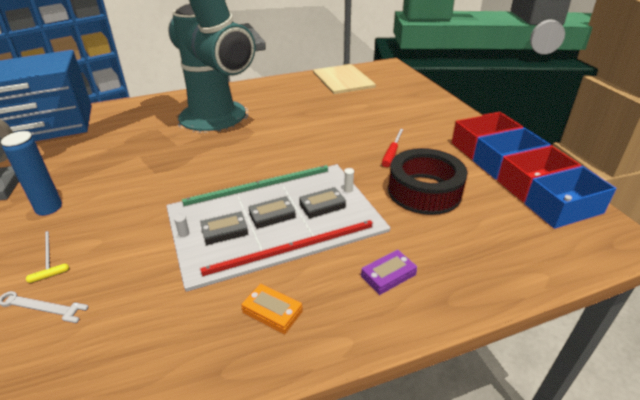

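```bash
cat > h.py <<'E'
from workcell import *
import cv2,numpy as np
def px2w(n,uv,z):
    i=camera_info(n);K=np.array(i["intrinsics"]);T=np.array(i["pose"])
    p=cv2.undistortPoints(np.array(uv,float).reshape(-1,1,2),K,np.array(i["dist_coeffs"]))[:,0]
    r=np.c_[p,np.ones(len(p))]@T[:3,:3].T
    return T[:3,3]+r*((z-T[2,3])/r[:,2])[:,None]
def big(mask,roi):
    x0,y0,x1,y1=roi;m=np.zeros(mask.shape,np.uint8);m[y0:y1,x0:x1]=mask[y0:y1,x0:x1]
    c,_=cv2.findContours(m,cv2.RETR_EXTERNAL,cv2.CHAIN_APPROX_NONE)
    return sorted(c,key=cv2.contourArea)[::-1]
def look():
    im=read_camera("top");hsv=cv2.cvtColor(im,cv2.COLOR_RGB2HSV);H,S,V=[hsv[...,k].astype(int) for k in range(3)]
    roi=(245,165,460,312);out={}
    for nm,m in(("red",((H<8)|(H>172))&(S>130)),("green",(H>50)&(H<90)&(S>80))):
        c=big(m.astype(np.uint8),roi)[0]
        out[nm]=cv2.minAreaRect(px2w("top",c,0.028)[:,:2].astype(np.float32))
    m=((V<115)&(S<90)).astype(np.uint8)
    out["pads"]=[cv2.minAreaRect(px2w("top",c,0.038)[:,:2].astype(np.float32)) for c in big(m,(265,190,435,290))[:3]]
    return im,out
E
python3 - <<'E'
from h import *
im,o=look()
for k,v in o.items():print(k,v)
cv2.imwrite("pics/c.png",cv2.resize(im[165:312,245:460],None,fx=3.7,fy=3.7,interpolation=2)[:,:,::-1])
E
```

```text
red ((0.6917628049850464, -0.03758592903614044), (0.010744823142886162, 0.17361971735954285), 2.8632164001464844)
green ((0.4534083902835846, 0.12346463650465012), (0.006253039464354515, 0.15013308823108673), 2.7174887657165527)
pads [((0.5672634243965149, -0.05185903608798981), (0.09109088778495789, 0.038310516625642776), 63.774845123291016), ((0.540617048740387, 0.22721000015735626), (0.008318496868014336, 0.0020983172580599785), 1.2776165008544922), ((0.5578725337982178, 0.1154753640294075), (0.0, 0.0), 0.0)]
```

View pics/c.png

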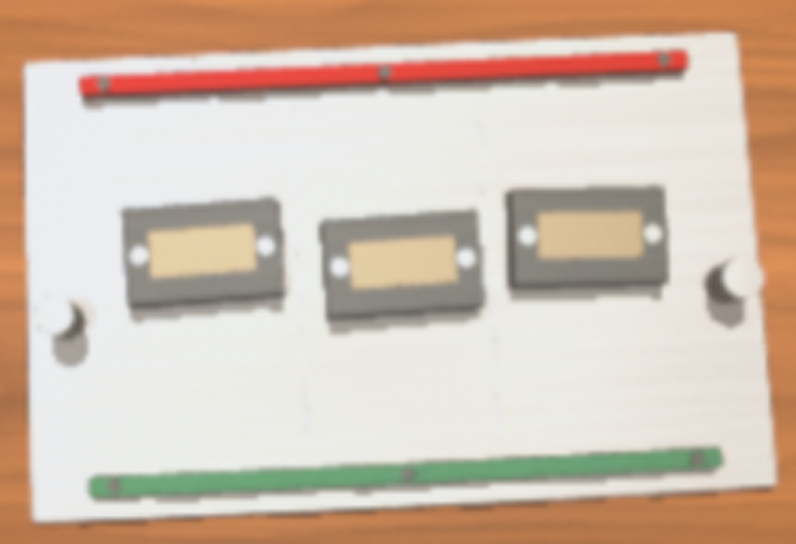

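```bash
cat >> h.py <<'E'
def crop(pts,z): return px2w("top",np.array(pts,float)/3.7+np.array([245,165])-0.4,z)[:,:2]
E
python3 - <<'E'
from h import *
r=crop([(80,87),(688,61)],.028);g=crop([(90,488),(722,459)],.028)
for e in(r,g):print(e.round(4).tolist(),np.linalg.norm(e[0]-e[1]),np.arctan2(*((e[0]-e[1])*[-1,1])))
c=(r.mean(0)+g.mean(0))/2;d=r.mean(0)-g.mean(0);y=(r[0]-r[1])+(g[0]-g[1])
print("centre",c,"dist",np.linalg.norm(d),"yaw d",np.arctan2(d[1],d[0]),"yaw y",np.arctan2(-y[0],y[1]))
th=np.arctan2(-y[0],y[1]);R=np.array([[np.cos(th),-np.sin(th)],[np.sin(th),np.cos(th)]])
for n,p in(("L",[(122,210),(280,199),(284,293),(131,303)]),("M",[(320,222),(478,210),(483,305),(328,317)]),("R",[(506,190),(664,187),(666,284),(511,289)])):
    w=crop(p,.04);q=(w-c)@R;e=q[0]-q[1]+q[3]-q[2]
    print(n,"plate",(q.mean(0)*1e3).round(1),"world",w.mean(0).round(4),"yaw",np.arctan2(-e[0],e[1]).round(3),"size",np.linalg.norm(q[0]-q[1]).round(3),np.linalg.norm(q[1]-q[2]).round(3))
E
```

```text
[[0.6792, 0.2303], [0.696, -0.1273]] 0.3579924951850542 0.0468867742292145
[[0.4486, 0.2194], [0.4648, -0.1382]] 0.35794124506058467 0.045162950512929456
centre [0.57218356 0.04607284] dist 0.2311651946718014 yaw d 0.04722306413395659 yaw y 0.04602492407105686
L plate [ 14.6 109.2] world [0.5818 0.1558] yaw 0.026 size 0.09 0.054
M plate [ 2.8 -2.6] world [0.5751 0.0436] yaw 0.032 size 0.09 0.054
R plate [  12.9 -108.5] world [ 0.5901 -0.0617] yaw -0.02 size 0.091 0.056
```

```bash
python3 - <<'E'
from h import *
print(px2w("top",[(570,342)],0),px2w("top",[(629,352)],0.2),px2w("scene",[(47,212)],0),px2w("scene",[(17,138)],.2),px2w("scene",[(17,138)],.25))
E
```

```text
[[ 0.34199537 -0.43835885  0.        ]] [[ 0.34682199 -0.43972848  0.2       ]] [[ 0.36438443 -0.44502832  0.        ]] [[ 0.37512024 -0.43167902  0.2       ]] [[ 0.48839157 -0.39125549  0.25      ]]
```

>>> play_rows([
  [0,0,-0.05,0.0293,50],
  [0,0,0,0.0293,50],
  [0.03,-0.045,0,0,50],
  [0.03,-0.045,0,0,50],
  [0.03,-0.045,0,0,50],
])

```text
time: 0.78
tool_pos: [0.3556, -0.4776, 0.2808]
tcp_rot: [-3.14, -0.07, 0.0]
wrist_force: [1.1, 0.2, 0.4]
width: 0.586
```

>>> play_rows([
  [0.033,-0.045,0,0,50],
  [0.033,-0.045,0,0,50],
  [0.033,-0.045,0,0,50],
  [0.033,-0.045,0,0,50],
  [0.033,-0.045,0,0,50],
])

```text
time: 1.4
tool_pos: [0.5103, -0.2451, 0.2811]
tcp_rot: [-3.141, -0.071, 0.0]
wrist_force: [0.2, 0.4, 0.5]
width: 0.585
```

```bash
cat >> h.py <<'E'
from scipy.spatial.transform import Rotation as Ro
C=np.array([0.5722,0.0461]);TH=0.046
Rp=np.array([[np.cos(TH),-np.sin(TH)],[np.sin(TH),np.cos(TH)]])
def st():
    s=read_state();R=Ro.from_rotvec(s["tcp_rot"]).as_matrix()
    print("t",round(float(s["time"]),2),"plate xy mm",((np.array(s["tool_pos"])[:2]-C)@Rp*1e3).round(1),"z",round(1e3*s["tool_pos"][2],1),"toolx yaw",np.arctan2(R[1,0],R[0,0]).round(4),"F plate",(np.array(s["wrist_force"])[:2]@Rp).round(2),round(s["wrist_force"][2],2),"w",round(s["width"],3))
E
python3 -c "from h import *;st()"
```

```text
t 1.4 plate xy mm [ -75.2 -288. ] z 281.1 toolx yaw 0.0455 F plate [0.24 0.41] 0.55 w 0.585
```

>>> play_rows([
  [0.035,-0.045,0,0,50],
  [0.035,-0.045,0,0,50],
  [0.035,-0.045,0,0,50],
  [0.034,-0.045,0.05,0,50],
  [0,0,0.06,0,50],
])

```text
time: 2.02
tool_pos: [0.6386, -0.0655, 0.1811]
tcp_rot: [3.14, 0.078, 0.01]
wrist_force: [-0.3, -0.5, -0.6]
width: 0.587
```

>>> play_rows([
  [0,0,0.05,0,50],
  [0,0,0.03,0,50],
  [0,0,0,0,50],
])

```text
time: 2.4
tool_pos: [0.6317, -0.068, 0.0958]
tcp_rot: [-3.139, -0.072, 0.012]
wrist_force: [-0.0, 0.3, -0.1]
width: 0.584
```

```bash
python3 - <<'E'
from h import *
st()
im=read_camera("top");cv2.imwrite("pics/d.png",cv2.resize(im[165:312,245:460],None,fx=3.7,fy=3.7,interpolation=2)[:,:,::-1])
im=read_camera("wrist");cv2.imwrite("pics/w.png",im[:,:,::-1])
E
```

```text
t 2.4 plate xy mm [  54.2 -116.7] z 95.8 toolx yaw 0.0458 F plate [-0.01  0.28] -0.11 w 0.584
```

View pics/w.png

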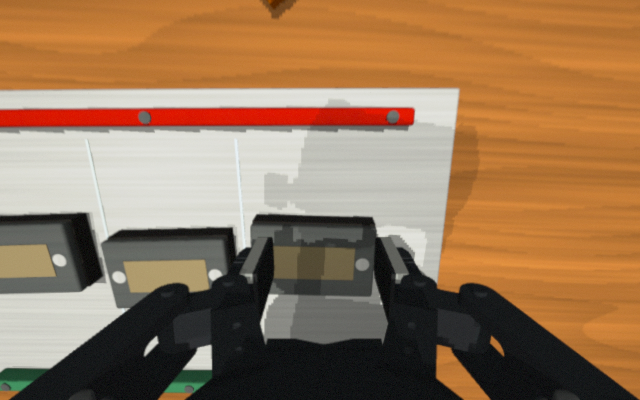

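>>> play_rows([
  [0.012,-0.008,0,0,50],
  [0,0,0.04,0,50],
  [0,0,0.034,0,50],
  [0,0,0,0,50],
])

```text
time: 3.0
tool_pos: [0.6455, -0.0593, 0.0244]
tcp_rot: [-3.14, -0.072, 0.005]
wrist_force: [-1.0, 0.1, -0.4]
width: 0.588
```

```bash
python3 -c "from h import *;st()"
```

```text
t 3.0 plate xy mm [  68.4 -108.7] z 24.4 toolx yaw 0.0458 F plate [-0.99  0.15] -0.42 w 0.588
```

>>> play_rows([
  [-0.005,0,0.003,0,50],
  [-0.005,0,0,0,50],
  [-0.004,0,0,0,50],
  [-0.003,0,0,0,50],
  [-0.003,0,0,0,50],
])

```text
time: 3.62
tool_pos: [0.6287, -0.0611, 0.0243]
tcp_rot: [3.14, 0.071, 0.008]
wrist_force: [5.9, -0.0, 2.0]
width: 0.587
```

>>> play_rows([
  [-0.003,0,0,0,50],
  [-0.003,0,0,0,50],
])

```text
time: 3.88
tool_pos: [0.6229, -0.0615, 0.0243]
tcp_rot: [3.14, 0.072, 0.008]
wrist_force: [6.1, 0.3, 2.5]
width: 0.583
```

>>> play_rows([
  [-0.003,0,0,0,50],
  [-0.003,0,0,0,50],
])

```text
time: 4.12
tool_pos: [0.6169, -0.0618, 0.0243]
tcp_rot: [3.14, 0.072, 0.008]
wrist_force: [5.8, 0.4, 1.8]
width: 0.585
```

>>> play_rows([
  [-0.003,0,0,0,50],
  [-0.003,0,0,0,50],
])

```text
time: 4.38
tool_pos: [0.6109, -0.0621, 0.0243]
tcp_rot: [3.14, 0.071, 0.008]
wrist_force: [6.0, 1.0, 1.4]
width: 0.582
```

```bash
python3 -c "from h import *;st()"
```

```text
t 4.38 plate xy mm [  33.7 -109.9] z 24.3 toolx yaw 0.0455 F plate [6.   0.75] 1.42 w 0.582
```

>>> play_rows([
  [-0.005,0,-0.001,0,50],
  [-0.005,0,0,0,50],
  [-0.005,0,0,0,50],
  [-0.005,0,0,0,50],
  [-0.005,0,0,0,50],
])

```text
time: 5.0
tool_pos: [0.5842, -0.063, 0.0243]
tcp_rot: [3.141, 0.072, 0.003]
wrist_force: [5.0, -0.4, 1.0]
width: 0.587
```

>>> play_rows([
  [-0.005,0,0,0,50],
  [-0.005,0,0,0,50],
  [-0.005,0,0,0,50],
  [-0.005,0,0,0,50],
  [-0.005,0,0,0,50],
])

```text
time: 5.62
tool_pos: [0.5592, -0.0641, 0.0243]
tcp_rot: [3.141, 0.072, 0.003]
wrist_force: [4.7, 0.3, 0.3]
width: 0.587
```

>>> play_rows([
  [-0.005,0,0,0,50],
  [-0.005,0,0,0,50],
  [-0.005,0,0,0,50],
])

```text
time: 6.0
tool_pos: [0.5442, -0.0648, 0.0243]
tcp_rot: [3.141, 0.072, 0.003]
wrist_force: [5.7, 0.6, 0.4]
width: 0.585
```

```bash
python3 -c "from h import *;st()"
```

```text
t 6.0 plate xy mm [ -33.  -109.5] z 24.3 toolx yaw 0.0456 F plate [5.68 0.3 ] 0.36 w 0.585
```

>>> play_rows([
  [-0.002,0,0,0,50],
  [-0.002,0,0,0,50],
  [-0.002,0,0,0,50],
])

```text
time: 6.38
tool_pos: [0.5383, -0.0651, 0.0242]
tcp_rot: [3.141, 0.071, 0.003]
wrist_force: [6.1, -0.1, 1.4]
width: 0.586
```

>>> play_rows([
  [-0.001,0,0,0,50],
  [-0.001,0,0,0,50],
])

```text
time: 6.62
tool_pos: [0.5374, -0.0651, 0.0245]
tcp_rot: [3.141, 0.071, 0.006]
wrist_force: [8.5, 1.6, -1.1]
width: 0.584
```

```bash
python3 -c "from h import *;st()"
```

```text
t 6.62 plate xy mm [ -39.9 -109.5] z 24.5 toolx yaw 0.0455 F plate [8.54 1.21] -1.08 w 0.584
```

>>> play_rows([
  [-0.0004,0,0,0,50],
  [0,0,0,0,50],
])

```text
time: 6.88
tool_pos: [0.5374, -0.0651, 0.0246]
tcp_rot: [3.141, 0.072, 0.007]
wrist_force: [8.0, 1.6, -0.6]
width: 0.585
```

>>> play_rows([
  [-0.0004,0,0,0,50],
  [0,0,0,0,50],
])

```text
time: 7.12
tool_pos: [0.5374, -0.0651, 0.0247]
tcp_rot: [3.14, 0.072, 0.008]
wrist_force: [9.3, 1.6, -1.6]
width: 0.587
```

```bash
python3 -c "from h import *;st()"
```

```text
t 7.12 plate xy mm [ -39.9 -109.5] z 24.7 toolx yaw 0.0456 F plate [9.37 1.16] -1.6 w 0.587
```

>>> play_rows([
  [0.012,0,0,0,50],
  [0,0,-0.05,0,50],
  [0.03,-0.035,0,0,50],
  [0.03,-0.036,0,0,50],
  [0.03,-0.036,0,0,50],
])

```text
time: 7.75
tool_pos: [0.6307, 0.0471, 0.0727]
tcp_rot: [3.14, 0.071, -0.008]
wrist_force: [0.3, -0.7, -0.0]
width: 0.59
```

>>> play_rows([
  [0,0,0,0,50],
  [0,0,0,0,50],
])

```text
time: 8.0
tool_pos: [0.6299, 0.0461, 0.0724]
tcp_rot: [3.14, 0.073, -0.007]
wrist_force: [-0.6, -0.7, 0.7]
width: 0.584
```

```bash
python3 -c "from h import *;st()"
```

```text
t 8.0 plate xy mm [57.7 -2.6] z 72.4 toolx yaw 0.0463 F plate [-0.62 -0.67] 0.67 w 0.584
```

>>> play_rows([
  [0,0,0.025,0,50],
  [0,0,0.023,0,50],
  [0,0,0,0,50],
  [-0.004,0,0,0,50],
  [-0.004,0,0,0,50],
])

```text
time: 8.62
tool_pos: [0.6243, 0.0457, 0.0271]
tcp_rot: [3.141, 0.071, 0.003]
wrist_force: [0.4, -0.3, -0.3]
width: 0.588
```

>>> play_rows([
  [-0.003,0,0,0,50],
  [-0.003,0,0,0,50],
])

```text
time: 8.88
tool_pos: [0.618, 0.0458, 0.0265]
tcp_rot: [3.141, 0.072, 0.002]
wrist_force: [-0.4, 0.4, -0.1]
width: 0.587
```

>>> play_rows([
  [-0.003,0,0,0,50],
  [-0.003,0,0,0,50],
])

```text
time: 9.12
tool_pos: [0.6125, 0.0456, 0.0263]
tcp_rot: [-3.141, -0.072, -0.002]
wrist_force: [1.7, 0.3, 0.5]
width: 0.584
```

>>> play_rows([
  [-0.003,0,0,0,50],
  [-0.003,0,0,0,50],
])

```text
time: 9.38
tool_pos: [0.6059, 0.0452, 0.0259]
tcp_rot: [3.141, 0.072, 0.0]
wrist_force: [2.0, -0.6, 0.2]
width: 0.586
```

```bash
python3 -c "from h import *;st()"
```

```text
t 9.38 plate xy mm [33.6 -2.4] z 25.9 toolx yaw 0.0457 F plate [ 1.99 -0.67] 0.22 w 0.586
```

>>> play_rows([
  [-0.003,0,0,0,50],
  [-0.003,0,0,0,50],
])

```text
time: 9.62
tool_pos: [0.5997, 0.0449, 0.0258]
tcp_rot: [-3.141, -0.072, 0.0]
wrist_force: [1.7, -0.1, 1.2]
width: 0.588
```

>>> play_rows([
  [0.012,0,0,0,50],
  [0,0,-0.047,0,50],
  [0.015,-0.037,0,0,50],
  [0.015,-0.037,0,0,50],
  [0,-0.037,0,0,50],
])

```text
time: 10.25
tool_pos: [0.6384, 0.1589, 0.073]
tcp_rot: [-3.141, -0.071, -0.002]
wrist_force: [0.1, -0.1, 0.2]
width: 0.586
```

>>> play_rows([
  [0,0,0,0,50],
  [0,0,0,0,50],
])

```text
time: 10.5
tool_pos: [0.6367, 0.1575, 0.0724]
tcp_rot: [3.14, 0.073, -0.001]
wrist_force: [-0.1, -0.3, -0.2]
width: 0.584
```

```bash
python3 -c "from h import *;st()"
```

```text
t 10.5 plate xy mm [ 69.6 108.3] z 72.4 toolx yaw 0.0463 F plate [-0.12 -0.27] -0.2 w 0.584
```

>>> play_rows([
  [0,0,0.025,0,50],
  [0,0,0.023,0,50],
  [0,0,0,0,50],
  [-0.004,0,0,0,50],
  [-0.004,0,0,0,50],
])

```text
time: 11.12
tool_pos: [0.6296, 0.1572, 0.0262]
tcp_rot: [-3.14, -0.071, -0.003]
wrist_force: [0.2, 0.4, 0.8]
width: 0.589
```

>>> play_rows([
  [-0.003,0,0,0,50],
  [-0.003,0,0,0,50],
])

```text
time: 11.38
tool_pos: [0.6234, 0.1572, 0.0257]
tcp_rot: [-3.141, -0.072, -0.003]
wrist_force: [2.6, -1.2, 0.2]
width: 0.584
```

>>> play_rows([
  [-0.003,0,0,0,50],
  [-0.003,0,0,0,50],
])

```text
time: 11.62
tool_pos: [0.6183, 0.1571, 0.0257]
tcp_rot: [-3.14, -0.072, -0.005]
wrist_force: [4.7, 0.6, 0.7]
width: 0.585
```

>>> play_rows([
  [-0.003,0,0,0,50],
  [-0.003,0,0,0,50],
])

```text
time: 11.88
tool_pos: [0.6119, 0.1568, 0.0256]
tcp_rot: [-3.14, -0.072, -0.004]
wrist_force: [5.9, 0.3, 1.8]
width: 0.588
```

```bash
python3 -c "from h import *;st()"
```

```text
t 11.88 plate xy mm [ 44.8 108.8] z 25.6 toolx yaw 0.0456 F plate [5.96 0.03] 1.76 w 0.588
```

>>> play_rows([
  [-0.005,0,0,0,50],
  [-0.005,0,0,0,50],
  [-0.005,0,0,0,50],
  [-0.005,0,0,0,50],
  [-0.005,0,0,0,50],
])

```text
time: 12.5
tool_pos: [0.5868, 0.1556, 0.0255]
tcp_rot: [-3.14, -0.072, -0.004]
wrist_force: [4.9, 0.7, 1.7]
width: 0.585
```

>>> play_rows([
  [-0.005,0,0,0,50],
  [-0.005,0,0,0,50],
  [-0.005,0,0,0,50],
  [-0.005,0,0,0,50],
  [-0.005,0,0,0,50],
])

```text
time: 13.12
tool_pos: [0.5618, 0.1545, 0.0255]
tcp_rot: [-3.14, -0.072, -0.004]
wrist_force: [5.7, -0.5, 1.5]
width: 0.583
```

>>> play_rows([
  [-0.005,0,0,0,50],
  [-0.005,0,0,0,50],
  [-0.005,0,0,0,50],
  [-0.005,0,0,0,50],
  [-0.005,0,0,0,50],
])

```text
time: 13.75
tool_pos: [0.5368, 0.1534, 0.0255]
tcp_rot: [-3.14, -0.072, -0.004]
wrist_force: [4.6, 0.9, 2.6]
width: 0.587
```

>>> play_rows([
  [-0.002,0,0,0,50],
  [-0.002,0,0,0,50],
  [-0.002,0,0,0,50],
])

```text
time: 14.12
tool_pos: [0.5308, 0.1531, 0.0253]
tcp_rot: [-3.14, -0.072, -0.003]
wrist_force: [4.6, -0.7, 2.3]
width: 0.588
```

```bash
python3 -c "from h import *;st()"
```

```text
t 14.12 plate xy mm [-36.5 108.8] z 25.3 toolx yaw 0.0456 F plate [ 4.52 -0.92] 2.29 w 0.588
```

>>> play_rows([
  [-0.001,0,0,0,50],
  [-0.001,0,0,0,50],
  [-0.001,0,0,0,50],
])

```text
time: 14.5
tool_pos: [0.5276, 0.1529, 0.0252]
tcp_rot: [-3.141, -0.072, -0.002]
wrist_force: [6.0, -0.6, 1.3]
width: 0.588
```

>>> play_rows([
  [-0.001,0,0,0,50],
  [0,0,0,0,50],
])

```text
time: 14.75
tool_pos: [0.5271, 0.1529, 0.0253]
tcp_rot: [-3.14, -0.072, -0.004]
wrist_force: [7.1, 0.8, 0.0]
width: 0.587
```

```bash
python3 -c "from h import *;st()"
```

```text
t 14.75 plate xy mm [-40.1 108.8] z 25.3 toolx yaw 0.0459 F plate [7.14 0.47] 0.05 w 0.587
```

>>> play_rows([
  [-0.001,0,0,0,50],
  [0,0,0,0,50],
])

```text
time: 15.0
tool_pos: [0.5271, 0.1529, 0.0255]
tcp_rot: [-3.14, -0.072, -0.007]
wrist_force: [8.7, 0.4, -0.5]
width: 0.587
```

>>> play_rows([
  [-0.0005,0,0,0,50],
  [0,0,0,0,50],
])

```text
time: 15.25
tool_pos: [0.527, 0.1529, 0.0256]
tcp_rot: [-3.14, -0.072, -0.008]
wrist_force: [8.9, 0.5, -0.6]
width: 0.587
```

```bash
python3 -c "from h import *;st()"
```

```text
t 15.25 plate xy mm [-40.2 108.8] z 25.6 toolx yaw 0.0461 F plate [8.93 0.13] -0.61 w 0.587
```

>>> play_rows([
  [0.012,0,0,0,50],
  [0,0,-0.05,0,50],
  [-0.013,0.037,0,0,50],
  [-0.013,0.037,0,0,50],
  [-0.014,0.037,0,0,50],
])

```text
time: 15.88
tool_pos: [0.499, 0.0396, 0.0736]
tcp_rot: [-3.141, -0.073, 0.008]
wrist_force: [-0.0, -0.3, 0.4]
width: 0.588
```

>>> play_rows([
  [0,0,0,0,50],
  [0,0,0,0,50],
])

```text
time: 16.12
tool_pos: [0.5006, 0.0407, 0.0741]
tcp_rot: [-3.14, -0.07, 0.004]
wrist_force: [-0.1, -0.5, 0.5]
width: 0.585
```

```bash
python3 - <<'E'
from h import *
st()
cv2.imwrite("pics/w2.png",read_camera("wrist")[:,:,::-1])
E
```

```text
t 16.12 plate xy mm [-71.8  -2.1] z 74.1 toolx yaw 0.0448 F plate [-0.12 -0.53] 0.51 w 0.585
```

View pics/w2.png

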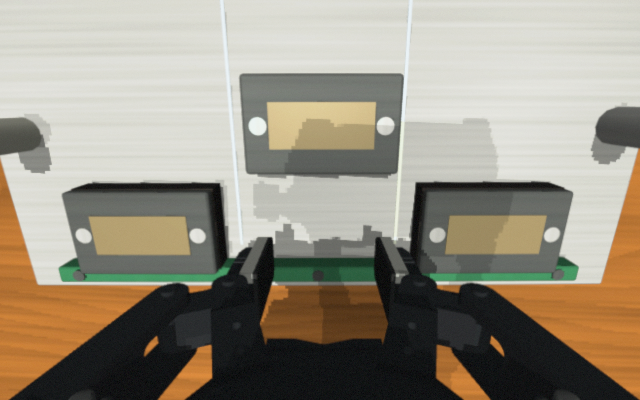

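>>> play_rows([
  [0,0,0.025,0,50],
  [0,0,0.023,0,50],
  [0,0,0,0,50],
  [0.004,0,0,0,50],
  [0.004,0,0,0,50],
])

```text
time: 16.8
tool_pos: [0.5111, 0.0412, 0.028]
tcp_rot: [-3.141, -0.072, -0.004]
wrist_force: [0.0, 0.0, -0.1]
width: 0.585
```

>>> play_rows([
  [0.004,0,0,0,50],
  [0.004,0,0,0,50],
  [0.003,0,0,0,50],
  [0.003,0,0,0,50],
  [0.003,0,0,0,50],
])

```text
time: 17.42
tool_pos: [0.526, 0.0416, 0.0265]
tcp_rot: [3.141, 0.072, -0.002]
wrist_force: [-0.6, -0.2, 0.0]
width: 0.583
```

>>> play_rows([
  [0.003,0,0,0,50],
  [0.003,0,0,0,50],
  [0.003,0,0,0,50],
])

```text
time: 17.8
tool_pos: [0.5355, 0.042, 0.0267]
tcp_rot: [-3.141, -0.072, 0.0]
wrist_force: [-1.4, 0.1, -0.3]
width: 0.584
```

```bash
python3 -c "from h import *;st()"
```

```text
t 17.8 plate xy mm [-36.8  -2.4] z 26.7 toolx yaw 0.0456 F plate [-1.35  0.2 ] -0.29 w 0.584
```

>>> play_rows([
  [0.004,0,0,0,50],
  [0.005,0,0,0,50],
  [0.005,0,0,0,50],
  [0.005,0,0,0,50],
  [0.005,0,0,0,50],
])

```text
time: 18.42
tool_pos: [0.5599, 0.0431, 0.0268]
tcp_rot: [3.141, 0.072, 0.0]
wrist_force: [-1.0, -0.5, -0.1]
width: 0.582
```

>>> play_rows([
  [0.005,0,0,0,50],
  [0.005,0,0,0,50],
  [0.005,0,0,0,50],
  [0.005,0,0,0,50],
  [0.005,0,0,0,50],
])

```text
time: 19.05
tool_pos: [0.5848, 0.0443, 0.0269]
tcp_rot: [-3.141, -0.072, -0.0]
wrist_force: [-1.7, -0.0, 0.4]
width: 0.591
```

>>> play_rows([
  [0.005,0,0,0,50],
  [0.005,0,0,0,50],
  [0.004,0,0,0,50],
  [0.003,0,0,0,50],
  [0.002,0,0,0,50],
])

```text
time: 19.68
tool_pos: [0.6035, 0.0451, 0.0268]
tcp_rot: [3.141, 0.072, -0.0]
wrist_force: [-1.3, 0.1, -0.2]
width: 0.583
```

>>> play_rows([
  [0.001,0,0,0,50],
  [0.001,0,0,0,50],
  [0.001,0,0,0,50],
])

```text
time: 20.05
tool_pos: [0.6064, 0.0453, 0.0268]
tcp_rot: [-3.141, -0.072, 0.0]
wrist_force: [-2.2, 0.3, -0.3]
width: 0.584
```

```bash
python3 -c "from h import *;st()"
```

```text
t 20.05 plate xy mm [34.1 -2.4] z 26.8 toolx yaw 0.0456 F plate [-2.16  0.4 ] -0.3 w 0.584
```

>>> play_rows([
  [0.001,0,0,0,50],
  [0.001,0,0,0,50],
  [0.001,0,0,0,50],
  [0.001,0,0,0,50],
  [0.001,0,0,0,50],
])

```text
time: 20.68
tool_pos: [0.6114, 0.0455, 0.0268]
tcp_rot: [-3.141, -0.072, 0.0]
wrist_force: [-0.5, -0.2, 0.8]
width: 0.587
```

>>> play_rows([
  [0.001,0,0,0,50],
  [0.001,0,0,0,50],
])

```text
time: 20.92
tool_pos: [0.6135, 0.0456, 0.0268]
tcp_rot: [-3.141, -0.072, 0.0]
wrist_force: [-1.8, 0.3, -0.7]
width: 0.587
```

```bash
python3 -c "from h import *;st()"
```

```text
t 20.93 plate xy mm [41.2 -2.4] z 26.8 toolx yaw 0.0456 F plate [-1.74  0.42] -0.68 w 0.587
```

>>> play_rows([
  [0.001,0,0,0,50],
  [0.001,0,0,0,50],
])

```text
time: 21.18
tool_pos: [0.6155, 0.0456, 0.0268]
tcp_rot: [-3.141, -0.072, 0.0]
wrist_force: [-0.6, 0.2, -0.1]
width: 0.581
```

>>> play_rows([
  [0.001,0,0,0,50],
  [0,0,0,0,50],
])

```text
time: 21.42
tool_pos: [0.6167, 0.0457, 0.0269]
tcp_rot: [-3.141, -0.072, -0.001]
wrist_force: [-1.3, 0.1, -0.5]
width: 0.583
```

>>> play_rows([
  [0.0007,0,0,0,50],
  [0,0,0,0,50],
])

```text
time: 21.68
tool_pos: [0.6172, 0.0457, 0.0269]
tcp_rot: [3.141, 0.072, 0.0]
wrist_force: [-0.4, 0.5, 0.2]
width: 0.586
```

```bash
python3 -c "from h import *;st()"
```

```text
t 21.68 plate xy mm [44.9 -2.4] z 26.9 toolx yaw 0.0456 F plate [-0.39  0.5 ] 0.18 w 0.586
```

>>> play_rows([
  [0.001,0,0,0,50],
  [0.0005,0,0,0,50],
])

```text
time: 21.92
tool_pos: [0.6184, 0.0458, 0.0268]
tcp_rot: [3.141, 0.072, -0.001]
wrist_force: [-3.3, 0.3, 0.6]
width: 0.584
```

>>> play_rows([
  [0.001,0,0,0,50],
  [0,0,0,0,50],
])

```text
time: 22.18
tool_pos: [0.6184, 0.0458, 0.0264]
tcp_rot: [3.141, 0.072, -0.004]
wrist_force: [-4.3, -0.4, 1.7]
width: 0.587
```

>>> play_rows([
  [0.001,0,0,0,50],
  [0,0,0,0,50],
])

```text
time: 22.42
tool_pos: [0.6184, 0.0459, 0.026]
tcp_rot: [3.141, 0.072, -0.007]
wrist_force: [-6.9, 0.2, 2.2]
width: 0.589
```

```bash
python3 -c "from h import *;st()"
```

```text
t 22.43 plate xy mm [46.2 -2.4] z 26.0 toolx yaw 0.0458 F plate [-6.91  0.51] 2.21 w 0.589
```

>>> play_rows([
  [-0.015,0,0,0,50],
  [-0.02,0,0,0,50],
  [0,0,-0.06,0,50],
  [0,0,-0.06,0,50],
  [0,0,-0.06,0,50],
])

```text
time: 23.05
tool_pos: [0.5859, 0.0443, 0.2092]
tcp_rot: [-3.141, -0.071, -0.005]
wrist_force: [1.3, 0.2, -0.1]
width: 0.585
```

>>> play_rows([
  [-0.06,0,-0.02,0,50],
  [-0.06,0,0,0,50],
  [0,0,0,0,50],
  [0,0,0,0,50],
])

```text
time: 23.55
tool_pos: [0.4673, 0.0389, 0.2274]
tcp_rot: [-3.141, -0.072, -0.006]
wrist_force: [0.9, 0.4, 0.3]
width: 0.584
```

```bash
python3 - <<'E'
from h import *
st()
cv2.imwrite("pics/w3.png",read_camera("wrist")[:,:,::-1])
cv2.imwrite("pics/s3.png",cv2.resize(read_camera("scene")[130:290,150:400],None,fx=3,fy=3,interpolation=2)[:,:,::-1])
E
```

```text
t 23.55 plate xy mm [-105.1   -2.4] z 227.4 toolx yaw 0.0455 F plate [0.9  0.35] 0.33 w 0.584
```

View pics/w3.png

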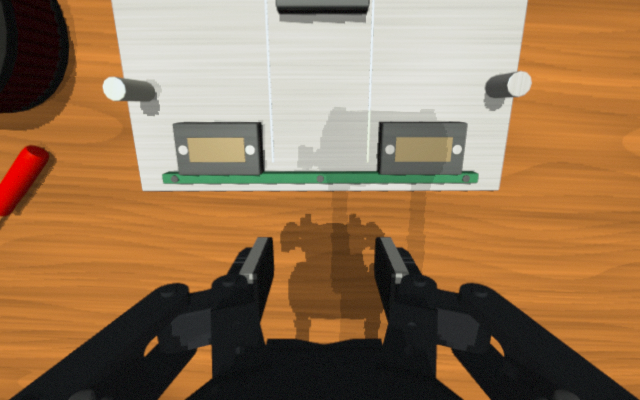

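View pics/s3.png

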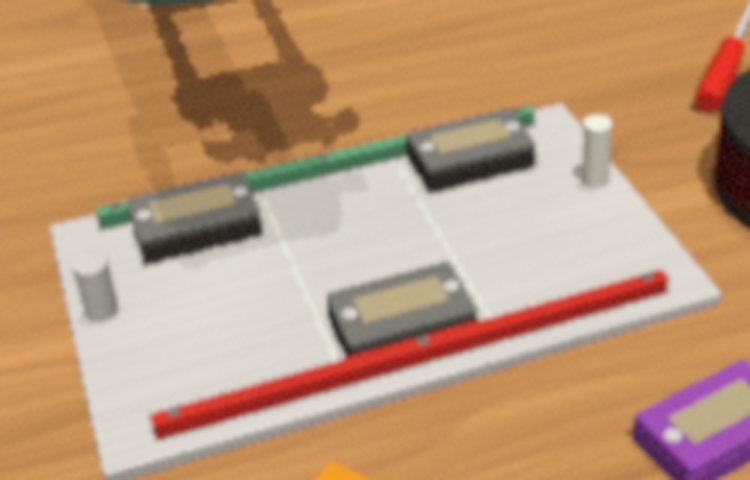

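```bash
python3 -c "from workcell import *;finish_job()"
```

```text
the job is handed in; nothing more can be done
```

The middle pad is the glazed one and is now home against the red far rail. The right and left pads are sound and home against the green near rail. I handed the job in at about 23.6 s; it reports no verdict.

- **Drag felt:** the right and left pads dragged with about 5–6 N. The middle pad dragged with about 1–2 N when pushed either way.
- **Pushing force:** I pushed each pad home with two fingers. Each stopped hard at the rail: the tool stopped advancing while the force rose. Measured at the wrist, the highest push was about 9 N at the near rail and about 7 N at the far rail.
- **Stop positions:** the tool stopped at x = -39.9 and -40.2 mm at the near rail and +46.2 mm at the far rail. That fits pads fully home with an 11 mm finger half-width and a 3 mm offset in my plate estimate. I did not measure the remaining gaps directly.
- **Final pictures:** the wrist and scene views show all three pads flat, square and flush with their rails. The stubs and air filter look unmoved and the gripper is clear. No check failed.
- **Unexplained:** while I pushed the right pad, the tool's measured height stayed at about 24 mm instead of following a small commanded lowering. This had no visible effect.

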